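# Load the vacuum desiccator with sample jars

### The job

Put the sample jars away in the desiccator: turn its vent knob clockwise until it clicks over to open, then lift the loose lid off by its knob and set it down, the right way up, in the middle of the round cork mat. Stand all the sample jars upright on the chamber floor, put the lid back so that it is fully seated, and only then turn the vent knob back past its click to closed. The lid must never be off while the vent is closed; leave the other things on the bench undisturbed.

Things in the scene. Friction and masses are not known exactly. Their poses are not given: they have to be found in the camera images.
- chamber: Fixed white desiccator drum on a 12 mm base plate. Origin on the bench under the drum's axis, z up. Drum radius 105 mm, flat flange on top 60 mm above the bench; inside it a thin lip, outer radius 94 mm, top at 70 mm. Cavity: radius 88 mm, floor at 30 mm. Plate: 230 mm square plus a 110 mm wide tongue to y = -240 mm, carrying the valve block (84 mm square, top at 45 mm, centred at own y = -175 mm).
- chamber_floor (a point): Centre of the cavity's floor, 30 mm above the bench; the jars must stand on this floor (its axes are the chamber's).
- chamber_seat (a point): Centre of the drum at the height of the flange (60 mm above the bench), where the lid's underside rests when seated.
- valve (a joint): Vent knob angle, rad, 0 to 1.4, growing clockwise seen from above. A spring detent gives two rest positions: closed near 0.08, open near 1.32. Leaving one takes up to 0.15 N m, fading to nothing at 0.70; past that it clicks over and pulls itself to the other; let go before, it springs back. Closed: below 0.3; open: above 1.05.
- valve_grip (a point): Grip point on the vent knob's vertical axis, 80 mm above the bench, 175 mm from the drum's axis. Black upright bar, 46 mm long along this point's x, 14 mm thick along its y; top 10 mm above this point, its flanks reach 22 mm below it, onto a disc of 24 mm radius. The point turns with the knob; at joint value 0 its x is the chamber's x. White mark at the -x end.
- lid: Loose clear lid, about 350 g, a round cap open below: outer radius 105 mm, skirt inner radius 99 mm, 41 mm high to the top of its plate, 35 mm deep inside. Origin at the centre of its underside (skirt's lower edge), z up. Starts seated: the skirt rests on the drum's flange, around the lip with 5 mm play.
- lid_knob (a point): Grip point of the lid's black knob, on the lid's axis, 62 mm above its underside. The knob is an upright cylinder 32 mm in diameter, from 21 mm below this point (the lid's plate) to 13 mm above it.
- mat: Fixed round cork mat on which to set the lid aside, radius 120 mm, 3 mm thick. Origin at the centre of its underside, on the bench.
- jar1: Sample jar (two to four of them are there, None if absent): squat closed amber glass jar with white cap, an upright cylinder 36 mm in diameter, 46 mm high, about 80 g. Origin at the centre of its underside, z up through the cap.
- jar2: Sample jar (two to four of them are there, None if absent): squat closed amber glass jar with white cap, an upright cylinder 36 mm in diameter, 46 mm high, about 80 g. Origin at the centre of its underside, z up through the cap.
- jar3: Sample jar (two to four of them are there, None if absent): squat closed amber glass jar with white cap, an upright cylinder 36 mm in diameter, 46 mm high, about 80 g. Origin at the centre of its underside, z up through the cap.
- jar4: Sample jar (two to four of them are there, None if absent): squat closed amber glass jar with white cap, an upright cylinder 36 mm in diameter, 46 mm high, about 80 g. Origin at the centre of its underside, z up through the cap.
- reagent: Bystander: tall amber bottle, 64 mm in diameter, 130 mm high; origin at the centre of its underside. Leave alone.
- petri: Bystander: flat clear dish, 64 mm in diameter, 14 mm high; origin at the centre of its underside. Leave alone.
- brushcup: Bystander: clear cup 68 mm in diameter, 95 mm high, with brushes standing out to 160 mm; origin at the centre of its underside. Leave alone.
- washbottle: Bystander: white bottle with red cap, 60 mm in diameter, 140 mm high; origin at the centre of its underside. Leave alone.
Not all that is in view belongs to the job. What is shaped like the jar3 but green or red is not meant.

How it is judged:
By the outcome, as a careful person would: the job done as asked, in the order asked, and still so for the second after the job is handed in, with the robot touching nothing.
Of jar1, jar2, jar3, jar4 only 2 to 4 are there at a start; the rules pass over those that are not, and their reading is None.
At some moment in a run one of jar1, jar2, jar3, jar4 may be knocked a few centimetres aside while the robot is not near it.
Once in a run the grip may slacken for a moment while it holds something.
It also fails if it takes over 210 s, if anything falls off the work surface, if the arm or the gripper's body presses on something with over 40 N, if the wrist force passes 120 N, or if a joint passes its speed limit or range.

### The arm

A 6-joint arm with a two-finger parallel gripper is mounted at the origin on the work surface. World frame = base frame: x ahead of the robot, y to its left, z up, the work surface at z = 0. Lengths are in m, angles in rad, forces in N, time in s.
With the tool pointing down it reaches from about 0.35 to 0.975 m from the base axis. Payload 17.4 kg.
Tool frame: the origin (TCP) lies midway between the tips of the shut fingers; the grasp point (between the pads) lies 19 mm behind it; z points along the fingers, x is the direction in which the jaws open and shut, and the axes are right-handed (so a half turn about z gives the same grasp; the last joint's range is limited). The gripper opens to 85 mm and grips with 20 to 120 N. Pads are 22 mm wide; open, the fingers measure 114 mm over their backs; the gripper's body (76 mm by 85 mm) begins 54 mm behind the grasp point. The pads swing forward as they close: fully open they stand 13 mm farther back than shut.
Start: joints at [1.183, 0.116, 1.442, -0, 1.584, -0.038], TCP at [0.231, 0.634, 0.231] pointing down, gripper open.
Joint ranges: [-2.83, 2.83], [-0.83, 2.19], [0.07, 2.5], [-1.14, 4.28], [0.01, 3], [-2.97, 2.97]. Speed limits (rad/s): [1.89, 1.89, 2.22, 3.14, 3.14, 3.14].

### API

Orientations are given as a unit quaternion [x, y, z, w].
In Python, from station import env, get_image, job, search_frame, trace gives the robot as it stands. The module is installed in compiled form; this text tells all that it offers.
- The arm moves only by the shell command python3 -m crank 'ROWS' [OPENING] [FORCE]. ROWS is JSON, one flat list of numbers, 6 for each row, row after row: the shift along the tool's x, y, z as a fraction of full scale, then the turn, a rotation vector about the tool's x, y, z as a fraction of full scale. A call has 1 to 12 rows; each row shifts and turns the commanded pose from where the row before left it, along the tool's axes as they then stand; what a row does not reach is not made up. Full scale, the value 1, is 0.05 m for a shift and 5 degrees for a turn. A row lasts 1/10 s, in which the tool goes at most 50 mm and 8.59 degrees, less where a joint would pass 70% of its speed; a pose out of reach is approached as far as the arm can. A call with a number of a shift or a turn outside -1 to 1 is refused whole. A call with a gripper value outside its range is refused whole. OPENING is the opening, from -1 (shut) to 1 (fully open), set as the call begins (- or left out, the last holds). The fingers move at their own pace and stop on an object; FORCE is the grip in N (left out, the last holds). Time passes only in rows, so rows that do not move let the fingers close. It gives the time, the measured TCP pose, the force and the opening at its end, in the units of the state.
- env.state(): the state, without advancing time (a new reading comes with each control period).
- get_image(name): name is "scene" or "top" or "wrist"; returns a dict with "frame" (420x560x3 uint8, red, green, blue), "depth" (420x560 float32, m along the optical axis (not along the pixel's ray), 0 where there is no reading), "mtx" (3x3 intrinsics, pixels), "T" (4x4, takes a point from camera to world coordinates). Camera axes: x right, y down, z forward; pixel columns grow to the right and rows downward; lengths in m; the calibration is good to about 2 mm. A picture is of the moment at which its call begins.
- job.close_job(): hands the job in, once; it reports no verdict.
Trained networks look in a picture, given as the dict that the camera call returned (one of the last four; its "shot" number tells which), for a name from the list of things; names that differ only in an ending like _2 or _b are one class to them, and where a whole thing is asked for, a point or a joint stands for the part that bears it (a point fixed in the world has none). Each returns a list of dicts, best first, with "score" (0 to 1); they miss things now and then, are a little off and sometimes report something else, mostly with a low value. They report only what shows in the picture. A call takes as long as a camera call. They do not tell look-alikes from the thing itself.
- search_frame(picture, name): "extent" ([centre column, centre row, width, height] in pixels, round what is visible of it).
- trace(picture, name): "region" (420x560 bool, what is visible of it) and "extent" ([centre column, centre row, width, height] in pixels, round what is visible of it).
The state is a dict: "t": time; "joints": joint angles; "qvel": joint speeds; "joint_torque": joint torques, N m; "ee_pos": TCP position; "ee_rot": TCP orientation; "ft_force": force on the tool from outside, world axes, zero at the start; "wrist_torque": the same for the moment, N m; "finger_gap": finger opening in m.
Only numpy, scipy, OpenCV 4.12 (cv2) and the standard library are available. Lean on these libraries where they do the work, as an engineer would, in place of code of your own. Each camera call takes 0.05 s, during which the arm holds its last target. There are 200 camera calls.

## Working session

There is one attempt and no reset: what is moved stays moved. The work goes in short steps, Python scripts to look and compute and a shell command to move; the robot and the scene stay as the last step left them, time stands still between calls to the robot, and variables do not carry over. Pictures are saved under pics/ and viewed, about 12 in all and at most 16, crops included, and the job is handed in when it is done.

```bash
mkdir -p pics; cat > h.py <<'E'
import numpy as np, cv2
from station import env, get_image, job, search_frame, trace
from scipy.spatial.transform import Rotation as R
def save(p,n,crop=None,s=1):
    f=p["frame"]
    if crop: f=f[crop[1]:crop[3],crop[0]:crop[2]]
    f=cv2.resize(f,None,fx=s,fy=s,interpolation=cv2.INTER_CUBIC)
    cv2.imwrite(f"pics/{n}.png",f[:,:,::-1])
def cloud(p):
    d=p["depth"];v,u=np.mgrid[:d.shape[0],:d.shape[1]];K=p["mtx"]
    c=np.stack([(u-K[0,2])/K[0,0]*d,(v-K[1,2])/K[1,1]*d,d],-1)
    w=c@p["T"][:3,:3].T+p["T"][:3,3]; w[d==0]=np.nan
    return w
def go(pos,yaw=None):
    """print the remaining shift (tool axes, units of rows) to pos; yaw: desired world angle of tool x"""
    s=env.state();Rm=R.from_quat(s["ee_rot"]).as_matrix()
    d=Rm.T@(np.array(pos)-s["ee_pos"])
    print("shift units",np.round(d/0.05,2),"x-axis yaw deg",round(np.degrees(np.arctan2(Rm[1,0],Rm[0,0])),2),"z",np.round(Rm[:,2],3))
E
cat > a.py <<'E'
from h import *
s=env.state();print({k:np.round(v,3) for k,v in s.items()})
for n in("scene","top"):
    p=get_image(n);save(p,n+"0",None,1.4);w=cloud(p)
    print(n,np.round(p["T"],3).tolist(),np.round(p["mtx"],1).tolist())
    for o in("chamber","lid","lid_knob","valve","mat","jar1","reagent","petri","brushcup","washbottle"):
        for r in trace(p,o)[:7]:
            if r["score"]<.2: continue
            m=r["region"];q=w[m];q=q[~np.isnan(q[:,0])]
            if len(q)==0: continue
            zt=np.percentile(q[:,2],97);t=q[q[:,2]>zt-.01]
            print(o,round(r["score"],2),np.round(r["extent"]).astype(int),"ztop",round(zt,3),"top mid",np.round((t.max(0)+t.min(0))/2,3)[:2],"med",np.round(np.median(t,0),3)[:2],p["frame"][m].mean(0).astype(int))
E
python3 a.py
```

```text
{'t': np.float64(0.0), 'joints': array([ 1.183,  0.117,  1.442, -0.   ,  1.584, -0.038]), 'qvel': array([-0.   ,  0.001, -0.001,  0.001, -0.001, -0.   ]), 'joint_torque': array([-3.0000e-03, -7.3202e+01, -6.3248e+01, -0.0000e+00,  7.0000e-03,
       -0.0000e+00]), 'ee_pos': array([0.231, 0.634, 0.231]), 'ee_rot': array([ 0.819,  0.573, -0.001,  0.   ]), 'ft_force': array([0.593, 0.165, 0.608]), 'wrist_torque': array([-0.024,  0.011, -0.042]), 'finger_gap': np.float64(0.085)}
scene [[0.679, 0.503, -0.535, 1.276], [0.734, -0.479, 0.482, -0.747], [-0.014, -0.72, -0.694, 1.02], [0.0, 0.0, 0.0, 1.0]] [[528.5, 0.0, 277.9], [0.0, 528.5, 211.9], [0.0, 0.0, 1.0]]
chamber 0.7 [371 196 116  71] ztop 0.078 top mid [0.642 0.189] med [0.619 0.08 ] [85 87 84]
chamber 0.63 [343 196  18  15] ztop 0.093 top mid [0.618 0.085] med [0.62  0.081] [28 28 28]
chamber 0.26 [237 294  35  70] ztop 0.151 top mid [ 0.689 -0.334] med [ 0.67  -0.343] [107 105  98]
chamber 0.24 [343 245  18  24] ztop 0.049 top mid [ 0.708 -0.016] med [ 0.709 -0.017] [114 108  98]
lid 0.89 [383 160  75  55] ztop 0.121 top mid [0.597
[... 2212 characters left out ...]
398] [138  13  10]
jar1 0.73 [247 268  13  12] ztop 0.05 top mid [ 0.439 -0.043] med [ 0.438 -0.043] [156 157 153]
jar1 0.5 [377 186  18   9] ztop 0.049 top mid [ 0.639 -0.444] med [ 0.638 -0.445] [23 87 35]
jar1 0.46 [228 176   9  10] ztop 0.049 top mid [ 0.707 -0.016] med [ 0.707 -0.016] [131 129 123]
reagent 0.83 [268 154  25  30] ztop 0.131 top mid [ 0.765 -0.137] med [ 0.763 -0.137] [57 40 24]
petri 0.89 [308 287  26  28] ztop 0.018 top mid [ 0.372 -0.211] med [ 0.372 -0.211] [139 141 135]
brushcup 0.68 [342 170  26  36] ztop 0.142 top mid [ 0.683 -0.333] med [ 0.666 -0.343] [112 114 107]
washbottle 0.76 [409 216  31  27] ztop 0.141 top mid [ 0.53  -0.511] med [ 0.531 -0.51 ] [97 74 65]
```

View pics/scene0.png

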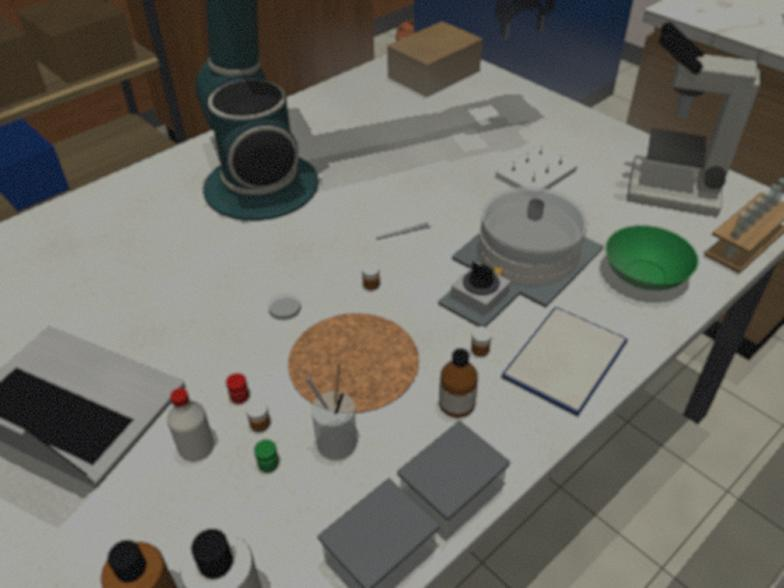

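View pics/top0.png

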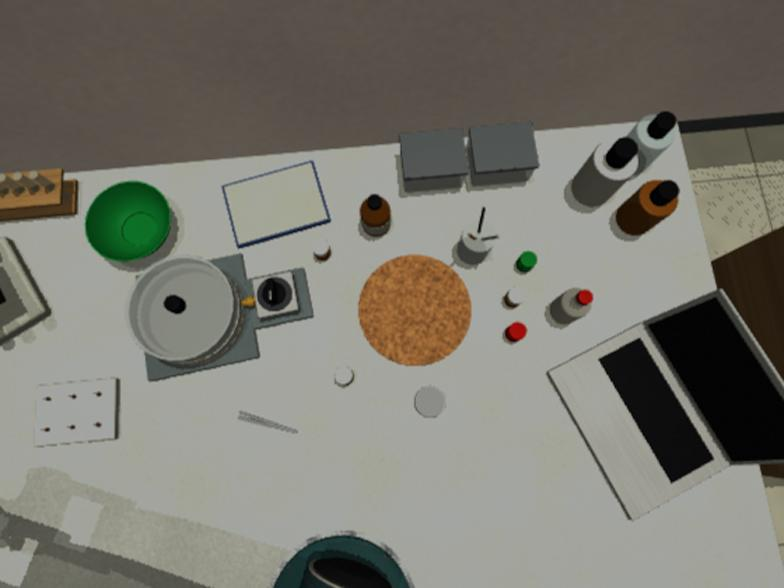

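The scene shows three jars with white caps: A at (265,197), B at (344,245) and C at (185,297) in native scene pixels. The red one at (168,277) and the green one at (188,327) are look-alikes. The lidded drum is at (383,160) with the vent knob at (344,196), and the mat is at (252,260). I'll move towards the drum and look closer with the wrist camera.

```bash
python3 -m crank '[-0.5,0.72,0,0,0,0,-0.5,0.72,0,0,0,0,-0.5,0.72,0,0,0,0,-0.5,0.72,0,0,0,0,-0.5,0.72,-0.3,0,0,0,-0.5,0.72,-0.3,0,0,0,-0.5,0.72,-0.3,0,0,0,-0.5,0.72,-0.3,0,0,-0.8,-0.5,0.72,-0.3,0,0,-0.9,-0.5,0.72,0,0,0,-0.9,-0.5,0.72,0,0,0,-0.9,0,0,0,0,0,-0.9]' -0.05 40; cat > b.py <<'E'
from h import *
from scipy.optimize import least_squares
for n in("wrist","top"):
    p=get_image(n);w=cloud(p);f=p["frame"].astype(int)
    save(p,n+"1",None,1.4)
    dark=(f.max(-1)<60)&~np.isnan(w[...,0])
    k=dark&(w[...,2]>.12)&(w[...,2]<.142)&(np.hypot(w[...,0]-.596,w[...,1]-.258)<.05)
    v=dark&(w[...,2]>.082)&(w[...,2]<.098)&(np.hypot(w[...,0]-.616,w[...,1]-.083)<.04)
    l=(w[...,2]>.094)&(w[...,2]<.108)&(np.hypot(w[...,0]-.596,w[...,1]-.258)<.13)
    for nm,m in(("knob",k),("bar",v),("lidplate",l)):
        if m.sum()<10: print(n,nm,m.sum());continue
        q=w[m];(c,sz,a)=cv2.minAreaRect(q[:,:2].astype(np.float32)*1000)
        print(n,nm,m.sum(),"med",np.round(np.median(q,0),4),"rect",np.round(c,1),np.round(sz,1),round(a,1))
        if nm=="bar":
            e,V=np.linalg.eigh(np.cov(q[:,:2].T));print("axis deg",np.degrees(np.arctan2(V[1,1],V[0,1])))
        if nm=="lidplate":
            c,r=cv2.minEnclosingCircle((q[:,:2]*1000).astype(np.float32));print(c,r)
E
python3 b.py
```

```text
t: 2.3
ee_pos: [0.5266, 0.2494, 0.3059]
ee_rot: [0.695, 0.719, -0.0, 0.0]
ft_force: [-0.3, 0.1, -0.9]
finger_gap: 0.0405
wrist knob 908 med [0.5919 0.2599 0.1352] rect [595. 260.] [29.9 28.8] 3.7
wrist bar 497 med [0.6159 0.0889 0.0899] rect [614.1  86. ] [42.8 13.9] 2.1
axis deg -177.8066885327492
wrist lidplate 26447 med [0.5751 0.2575 0.1015] rect [594.  258.8] [203.3 207.2] 47.3
(596.3021850585938, 260.22088623046875) 104.95916748046875
top knob 124 med [0.5946 0.2571 0.1343] rect [594.4 258.2] [31.1 29.2] 57.1
top bar 70 med [0.6186 0.0825 0.0888] rect [614.7  84.4] [43.3 14.3] 0.2
axis deg -178.18441500236838
top lidplate 4065 med [0.5919 0.2486 0.1011] rect [596.3 256.3] [208.8 204.7] 3.7
(597.07373046875, 259.2789611816406) 106.14282989501953
```

View pics/wrist1.png

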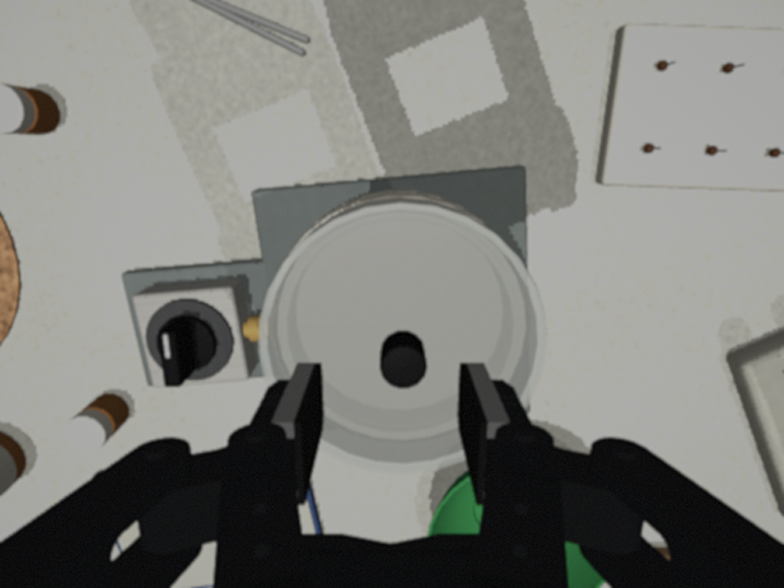

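The wrist view confirms the vent knob at (185,345) with its white mark, and the lid knob at (403,358). The chamber yaw is about 6° and the bar's axis is about 2°, so I'll go down on the vent knob.

```bash
python3 -m crank '[-0.84,0.41,0,0,0,0,-0.84,0.41,0,0,0,0,-0.84,0.41,0,0,0,0,-0.83,0.41,0,0,0,0,0,0,0.8,0,0,0,0,0,0.8,0,0,0,0,0,0.8,0,0,0,0,0,0.8,0,0,0,0,0,0.6,0,0,0,0,0,0.4,0,0,0,0,0,0,0,0,0]' -0.05 40; python3 -c "
from h import *
go([.6145,.085,.066])"
```

```text
t: 3.5
ee_pos: [0.61, 0.0888, 0.0934]
ee_rot: [0.695, 0.719, -0.002, -0.001]
ft_force: [-0.6, 0.1, 0.5]
finger_gap: 0.0408
shift units [-0.08  0.09  0.55] x-axis yaw deg 91.89 z [-0.004 -0.    -1.   ]
```

```bash
python3 -m crank '[-0.05,0.08,0.3,0,0,0,-0.03,0.02,0.24,0,0,0,0,0,0,0,0,0,0,0,0,0,0,0]' ; python3 -c "
from h import *
go([.6145,.085,.066])"; python3 -m crank '[0,0,0,0,0,0,0,0,0,0,0,0,0,0,0,0,0,0,0,0,0,0,0,0]' -1 40;  python3 -c "
from h import *
go([.6145,.085,.066])"
```

```text
t: 3.9
ee_pos: [0.6169, 0.0842, 0.0695]
ee_rot: [0.695, 0.719, 0.0, 0.0]
ft_force: [0.3, -0.2, 0.1]
finger_gap: 0.0409
shift units [ 0.02 -0.05  0.07] x-axis yaw deg 91.94 z [ 0. -0. -1.]
t: 4.3
ee_pos: [0.6189, 0.0854, 0.072]
ee_rot: [0.695, 0.719, 0.003, 0.002]
ft_force: [14.2, 35.5, 18.4]
finger_gap: 0.0125
shift units [-0.   -0.09  0.12] x-axis yaw deg 91.95 z [ 0.006  0.002 -1.   ]
```

```bash
python3 -m crank '[0,0,0,0,0,0,0,0,0,0,0,0]';python3 -c "
from h import *
go([.6145,.085,.066]);s=env.state();print(s['ft_force'],s['wrist_torque'])
p=get_image('wrist');save(p,'wrist2')"
```

```text
t: 4.5
ee_pos: [0.619, 0.0855, 0.0722]
ee_rot: [0.695, 0.719, 0.003, 0.001]
ft_force: [-0.6, 35.3, 3.4]
finger_gap: 0.0127
shift units [-0.01 -0.09  0.12] x-axis yaw deg 91.93 z [ 0.007  0.003 -1.   ]
[-0.58478808 35.25787202  3.35685637] [ 7.51348245 -1.91413224 -0.93199905]
```

View pics/wrist2.png

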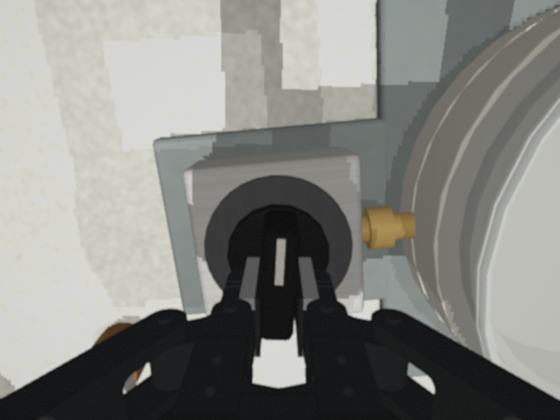

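The fingers straddle the bar at (280,280), but the grip is about 2 mm off and presses sideways at 35 N. I'll reopen, recentre and close again.

```bash
python3 -m crank '[0,0,0,0,0,0,0,0,0,0,0,0,0.04,-0.08,0.08,0,0,0,0,0,0,0,0,0]' -0.4; python3 -c "
from h import *
go([.6145,.0865,.068])
p=get_image('wrist');w=cloud(p);f=p['frame'].astype(int)
v=(f.max(-1)<60)&(w[...,2]>.084)&(w[...,2]<.095)&(np.hypot(w[...,0]-.616,w[...,1]-.085)<.03)
print(cv2.minAreaRect(w[v][:,:2].astype(np.float32)*1000),v.sum())"; python3 -m crank '[0,0,0,0,0,0,0,0,0,0,0,0,0,0,0,0,0,0,0,0,0,0,0,0]' -1 30;  python3 -c "
from h import *
go([.6145,.0865,.068]);s=env.state();print(s['ee_pos'],s['wrist_torque'])"
```

```text
t: 4.95
ee_pos: [0.6119, 0.0861, 0.0645]
ee_rot: [0.695, 0.719, -0.0, -0.0]
ft_force: [-0.1, 0.2, -0.8]
finger_gap: 0.0259
shift units [ 0.01  0.05 -0.07] x-axis yaw deg 91.96 z [-0.001 -0.    -1.   ]
((610.0829467773438, 82.76181030273438), (40.95209503173828, 46.47370910644531), 51.21622848510742) 4545
t: 5.4
ee_pos: [0.6147, 0.0858, 0.0677]
ee_rot: [0.695, 0.719, 0.002, 0.002]
ft_force: [-2.4, -41.1, 7.8]
finger_gap: 0.013
shift units [ 0.01 -0.   -0.01] x-axis yaw deg 91.91 z [ 0.005  0.    -1.   ]
[0.61467388 0.08578621 0.06773142] [ 0.71395129  0.08293052 -1.22192548]
```

```bash
python3 -m crank '[-0.02,0,0,0,0,0,0,0,0,0,0,0]'; python3 -m crank '[0,0,0,0,0,0.8,0,0,0,0,0,0.8,0,0,0,0,0,0.8,0,0,0,0,0,0]';  python3 -c "
from h import *
go([.6145,.0865,.068]);s=env.state();print(s['ee_pos'],s['wrist_torque'])"
```

```text
t: 5.6
ee_pos: [0.6149, 0.0853, 0.0677]
ee_rot: [0.695, 0.719, 0.002, 0.002]
ft_force: [18.2, -22.9, -0.0]
finger_gap: 0.0132
t: 6.0
ee_pos: [0.6141, 0.0857, 0.0672]
ee_rot: [0.767, 0.642, 0.002, 0.001]
ft_force: [14.3, 47.7, 7.6]
finger_gap: 0.0129
shift units [ 0.02  0.   -0.02] x-axis yaw deg 79.83 z [ 0.004  0.001 -1.   ]
[0.61414472 0.08571666 0.06718431] [ 5.21223754 -0.03244873  0.40755644]
```

```bash
python3 -m crank '[0,0,0,0,0,1,0,0,0,0,0,1,0,0,0,0,0,1,0,0,0,0,0,1,0,0,0,0,0,0]';python3 -m crank '[0,0,0,0,0,1,0,0,0,0,0,1,0,0,0,0,0,1,0,0,0,0,0,1,0,0,0,0,0,0]';  python3 -m crank '[0,0,0,0,0,1,0,0,0,0,0,1,0,0,0,0,0,0.6,0,0,0,0,0,0]';python3 -c "
from h import *
go([.6145,.0865,.068]);s=env.state();print(s['ee_pos'],s['wrist_torque'])"
```

```text
t: 6.5
ee_pos: [0.6144, 0.0855, 0.0672]
ee_rot: [0.867, 0.498, 0.002, 0.001]
ft_force: [4.9, -0.1, 10.0]
finger_gap: 0.0128
t: 7.0
ee_pos: [0.6148, 0.086, 0.0674]
ee_rot: [0.941, 0.34, 0.003, -0.0]
ft_force: [-0.1, 8.4, 0.2]
finger_gap: 0.0129
t: 7.4
ee_pos: [0.6155, 0.0854, 0.0673]
ee_rot: [0.973, 0.232, 0.004, 0.0]
ft_force: [34.6, 8.9, -2.9]
finger_gap: 0.0124
shift units [-0.01 -0.03 -0.01] x-axis yaw deg 26.81 z [ 0.007  0.001 -1.   ]
[0.61550566 0.0853704  0.06727039] [-1.51701366 -0.52327552 -0.64964834]
```

```bash
python3 -m crank '[0,0,0,0,0,0,0,0,0,0,0,0,0,0,0,0,0,0,0,0,-0.3,0,0,0,0,0,-0.8,0,0,0,0,0,-0.8,0,0,0,0,0,-0.8,0,0,0,0,0,0,0,0,0]' -0.3; python3 - <<'E'
from h import *
go([.5955,.259,.2])
for n in('wrist','top'):
    p=get_image(n);save(p,n+'3');w=cloud(p);f=p['frame'].astype(int)
    v=(f.max(-1)<60)&(w[...,2]>.084)&(w[...,2]<.095)&(np.hypot(w[...,0]-.6145,w[...,1]-.085)<.03)
    if v.sum()>9: print(n,cv2.minAreaRect(w[v][:,:2].astype(np.float32)*1000),v.sum())
E
```

```text
t: 8.2
ee_pos: [0.6143, 0.0852, 0.208]
ee_rot: [0.972, 0.233, 0.004, 0.001]
ft_force: [0.4, -0.7, -0.3]
finger_gap: 0.0302
shift units [ 1.24 -3.27  0.16] x-axis yaw deg 26.96 z [ 0.009  0.001 -1.   ]
wrist ((615.4676513671875, 86.11665344238281), (13.981332778930664, 44.5606689453125), 24.168182373046875) 956
top ((620.094970703125, 73.53697204589844), (14.325580596923828, 21.924564361572266), 22.413013458251953) 41
```

The vent is open: the bar turned from 2° to −66°. Next is the lid knob.

```bash
python3 -m crank '[0.25,-0.65,0,0,0,0,0.25,-0.65,0,0,0,0,0.25,-0.65,0,0,0,0,0.25,-0.66,0,0,0,0,0.24,-0.66,0,0,0,0,0,0,0.6,0,0,0,0,0,0.6,0,0,0,0,0,0.5,0,0,0,0,0,0,0,0,0]' 0.4; python3 -c "
from h import *
go([.5955,.259,.108])
p=get_image('wrist');w=cloud(p);f=p['frame'].astype(int)
save(p,'wrist4')
k=(f.max(-1)<70)&(w[...,2]>.128)&(w[...,2]<.142)&(np.hypot(w[...,0]-.5955,w[...,1]-.259)<.025)
print(cv2.minAreaRect(w[k][:,:2].astype(np.float32)*1000),k.sum())"
```

```text
t: 9.2
ee_pos: [0.5918, 0.2582, 0.1105]
ee_rot: [0.972, 0.233, -0.004, 0.001]
ft_force: [-0.3, -0.5, 0.3]
finger_gap: 0.0594
shift units [0.07 0.02 0.05] x-axis yaw deg 26.97 z [-0.007 -0.003 -1.   ]
((595.2849731445312, 261.0448303222656), (30.2996883392334, 30.93463706970215), 4.433271884918213) 5420
```

View pics/wrist4.png

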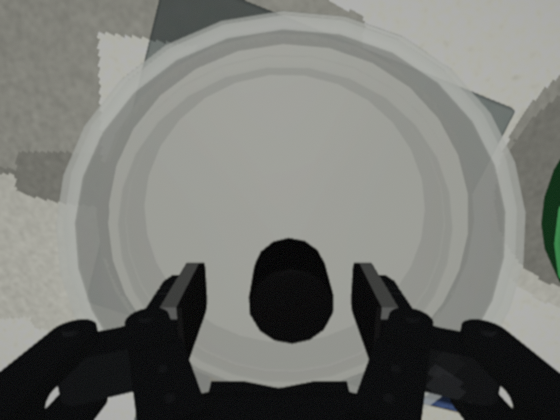

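The knob at (290,290) is between the pads, a few mm to the right of their centre. I'll nudge across and grip.

```bash
python3 -m crank '[0.07,0,0.04,0,0,0,0,0,0,0,0,0]'; python3 -m crank '[0,0,0,0,0,0,0,0,0,0,0,0,0,0,0,0,0,0,0,0,0,0,0,0]' -1 80; python3 -m crank '[0,0,-0.1,0,0,0,0,0,-0.1,0,0,0,0,0,-0.2,0,0,0,0,0,-0.3,0,0,0,0,0,0,0,0,0]'; python3 -c "
from h import *
go([.5955,.259,.108]);s=env.state();print(s['ee_pos'],s['wrist_torque'])"
```

```text
t: 9.45
ee_pos: [0.5978, 0.2607, 0.1147]
ee_rot: [0.972, 0.233, 0.001, -0.0]
ft_force: [0.2, 0.2, 0.1]
finger_gap: 0.06
t: 9.85
ee_pos: [0.5974, 0.2606, 0.1145]
ee_rot: [0.972, 0.233, 0.001, -0.0]
ft_force: [0.1, 0.1, 5.8]
finger_gap: 0.0296
t: 10.35
ee_pos: [0.5979, 0.2609, 0.1515]
ee_rot: [0.972, 0.233, 0.002, -0.0]
ft_force: [0.0, -0.8, -3.3]
finger_gap: 0.0296
shift units [-0.06  0.01  0.87] x-axis yaw deg 26.96 z [ 0.003  0.001 -1.   ]
[0.59790949 0.26088336 0.15150338] [ 0.08298943  0.01347967 -0.01370248]
```

The wrist shows −3.3 N, so the lid is lifted, but the grip is high on the knob. I'll set it back and grip lower.

```bash
python3 -m crank '[0,0,0.3,0,0,0,0,0,0.2,0,0,0,0,0,0.12,0,0,0,0,0,0.08,0,0,0,0,0,0,0,0,0]'; python3 -m crank '[0,0,0,0,0,0,0,0,0,0,0,0,0,0,0.06,0,0,0,0,0,0.05,0,0,0,0,0,0,0,0,0,0,0,0,0,0,0]' 0; python3 -c "
from h import *
go([.5955,.259,.108])"; python3 -m crank '[0,0,0,0,0,0,0,0,0,0,0,0,0,0,0,0,0,0,0,0,0,0,0,0]' -1 100;
```

```text
t: 10.85
ee_pos: [0.5968, 0.2604, 0.1143]
ee_rot: [0.972, 0.233, -0.0, 0.0]
ft_force: [-10.8, -5.0, 16.0]
finger_gap: 0.0301
t: 11.45
ee_pos: [0.597, 0.2605, 0.1075]
ee_rot: [0.972, 0.233, -0.0, 0.0]
ft_force: [-0.1, 0.2, 0.2]
finger_gap: 0.043
shift units [-0.04  0.01 -0.01] x-axis yaw deg 26.96 z [-0. -0. -1.]
t: 11.85
ee_pos: [0.5971, 0.2606, 0.1083]
ee_rot: [0.972, 0.233, 0.0, -0.0]
ft_force: [-0.5, -0.3, 5.4]
finger_gap: 0.0297
```

```bash
python3 -m crank '[0,0,-0.1,0,0,0,0,0,-0.2,0,0,0,0,0,-0.4,0,0,0,0,0,-0.44,0,0,0,0,0,0,0,0,0]'; python3 - <<'E'
from h import *
s=env.state();print(s['ee_pos'],s['wrist_torque'])
p=get_image('top');w=cloud(p)
c=[0,0]
for r in trace(p,'mat')[:1]:
    q=w[r['region']];q=q[(q[:,2]<.015)]
    xy=(q[:,:2]*1000).astype(np.float32);print(r['score'],cv2.minEnclosingCircle(xy),cv2.fitEllipse(cv2.convexHull(xy)))
go([.566,-.201,.165])
E
```

```text
t: 12.35
ee_pos: [0.598, 0.2609, 0.1684]
ee_rot: [0.972, 0.233, 0.002, -0.0]
ft_force: [0.9, 0.3, -2.1]
finger_gap: 0.0297
[0.59803342 0.26091106 0.16839926] [ 0.04181189 -0.05057662 -0.00624797]
0.64 ((566.302001953125, -200.22618103027344), 120.61203002929688) ((566.2984008789062, -200.15313720703125), (238.133056640625, 239.27809143066406), 68.27149200439453)
shift units [-4.74  7.95 -0.01] x-axis yaw deg 26.96 z [ 0.  0. -1.]
```

```bash
python3 -m crank '[-0.2,0.34,0,0,0,0,-0.43,0.72,0,0,0,0,-0.47,0.79,0,0,0,0,-0.47,0.79,0,0,0,0,-0.47,0.79,0,0,0,0,-0.47,0.79,0,0,0,0,-0.47,0.79,0,0,0,0,-0.47,0.79,0,0,0,0,-0.47,0.79,0,0,0,0,-0.43,0.72,0,0,0,0,-0.25,0.42,0,0,0,0,0,0,0,0,0,0]'; python3 -m crank '[0,0,0,0,0,0]'; python3 - <<'E'
from h import *
go([.567,-.2005,.165]);s=env.state();print(s['ee_pos'],s['wrist_torque'])
p=get_image('top');save(p,'top5',(130,90,410,300),2.5)
E
```

```text
t: 13.65
ee_pos: [0.5658, -0.1915, 0.1631]
ee_rot: [0.973, 0.231, -0.001, -0.0]
ft_force: [-0.6, 0.4, -4.0]
finger_gap: 0.0294
t: 13.75
ee_pos: [0.5664, -0.1889, 0.1635]
ee_rot: [0.973, 0.232, -0.001, -0.001]
ft_force: [0.0, -0.2, -3.8]
finger_gap: 0.0295
shift units [-0.09  0.21 -0.03] x-axis yaw deg 26.88 z [-0.002  0.001 -1.   ]
[ 0.56638726 -0.18886172  0.16350348] [ 0.0089287  -0.00783244 -0.02933774]
```

View pics/top5.png

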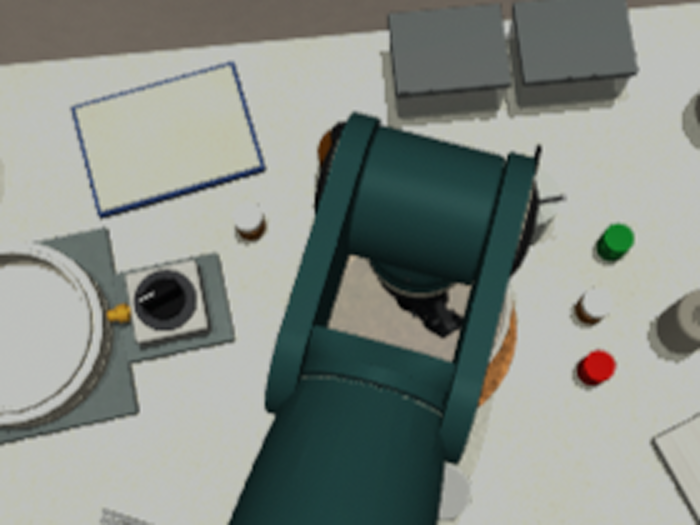

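The drum is open, the vent is open and the lid hangs under the gripper. I'll correct sideways and lower it onto the mat.

```bash
python3 -m crank '[-0.09,0.21,0,0,0,0,0,0,0.3,0,0,0,0,0,0.5,0,0,0,0,0,0.6,0,0,0,0,0,0.5,0,0,0,0,0,0.2,0,0,0,0,0,0,0,0,0,0,0,0,0,0,0]'; python3 -c "
from h import *
go([.567,-.2005,.051]);s=env.state();print(s['ee_pos'],s['wrist_torque'])"
```

```text
t: 14.6
ee_pos: [0.5684, -0.1997, 0.0607]
ee_rot: [0.972, 0.233, 0.0, 0.0]
ft_force: [0.2, 0.3, -3.9]
finger_gap: 0.0297
shift units [-0.03  0.    0.19] x-axis yaw deg 26.97 z [ 0.001 -0.    -1.   ]
[ 0.56840245 -0.19966371  0.0606712 ] [-0.00828168 -0.02587256  0.01429968]
```

```bash
python3 -m crank '[-0.02,0,0.06,0,0,0,0,0,0.05,0,0,0,0,0,0.04,0,0,0,0,0,0.03,0,0,0,0,0,0,0,0,0]'; python3 -m crank '[0,0,0.02,0,0,0,0,0,0,0,0,0]'
```

```text
t: 15.1
ee_pos: [0.5672, -0.2002, 0.0513]
ee_rot: [0.972, 0.233, 0.0, 0.0]
ft_force: [-1.7, 0.7, 2.2]
finger_gap: 0.0293
t: 15.3
ee_pos: [0.5672, -0.2002, 0.0512]
ee_rot: [0.972, 0.233, 0.0, 0.0]
ft_force: [-6.4, 3.4, 13.5]
finger_gap: 0.0293
```

```bash
python3 -m crank '[0,0,0,0,0,0,0,0,0,0,0,0,0,0,-0.2,0,0,0,0,0,-0.8,0,0,0,0,0,-1,0,0,0,0,0,-0.8,0,0,0,-0.2,-0.78,0,0,0,0,-0.2,-0.78,0,0,0,0,-0.2,-0.78,0,0,0,0,-0.2,-0.78,0,0,0,0,-0.06,-0.5,0,0,0,0,0,0,0,0,0,0]' 0.3; cat > j.py <<'E'
from h import *
import sys
def jars(p):
    w=cloud(p);o=[]
    for r in trace(p,'jar1'):
        m=r['region']&~np.isnan(w[...,0])
        if r['score']<.25 or m.sum()<20: continue
        q=w[m];col=p['frame'][m].astype(int);zt=np.percentile(q[:,2],95)
        cap=(q[:,2]>zt-.006);xy=q[cap][:,:2]
        if col[cap].min(1).mean()<90: continue   # coloured look-alike
        c,rad=cv2.minEnclosingCircle((xy*1000).astype(np.float32))
        o.append((round(r['score'],2),np.round(r['extent']).astype(int).tolist(),np.round(np.array(c)/1000,4).tolist(),round(rad,1),round(zt,4)))
    return o
if __name__=="__main__":
    for n in sys.argv[1:]:
        for x in jars(get_image(n)): print(n,*x)
E
python3 j.py top scene wrist; python3 -c "
from h import *
p=get_image('top');w=cloud(p)
m=(w[...,2]>.035)&(w[...,2]<.06)&(np.hypot(w[...,0]-.566,w[...,1]+.2)<.12)
q=(w[m][:,:2]*1000).astype(np.float32);print(m.sum(),cv2.minEnclosingCircle(q))
m=(w[...,2]>.064)&(w[...,2]<.075)&(np.hypot(w[...,0]-.596,w[...,1]-.26)<.11)
q=(w[m][:,:2]*1000).astype(np.float32);print(m.sum(),cv2.minEnclosingCircle(q))
go([.44,-.044,.2])
save(p,'top6',(130,90,410,300),2.5)"
```

```text
t: 16.5
ee_pos: [0.4456, -0.0565, 0.1911]
ee_rot: [0.972, 0.234, 0.001, 0.0]
ft_force: [-0.3, -0.4, 1.1]
finger_gap: 0.0555
top 0.73 [366, 211, 11, 11] [0.5648, -0.4075] 16.8 0.0481
top 0.65 [228, 177, 10, 17] [0.7084, -0.0157] 17.7 0.0486
scene 0.64 [343, 245, 17, 21] [0.7075, -0.0156] 19.9 0.0487
scene 0.56 [184, 298, 18, 23] [0.5673, -0.4083] 18.6 0.0491
scene 0.55 [265, 198, 9, 24] [0.4392, -0.0427] 20.3 0.0488
wrist 0.87 [280, 170, 38, 52] [0.4379, -0.042] 17.8 0.0475
wrist 0.62 [542, 272, 36, 55] [0.7002, -0.019] 15.2 0.0467
3557 ((567.4447631835938, -200.63853454589844), 104.94709777832031)
536 ((592.1820068359375, 254.8986053466797), 100.91256713867188)
shift units [ 0.01 -0.33 -0.21] x-axis yaw deg 26.91 z [-0.001  0.    -1.   ]
```

View pics/top6.png

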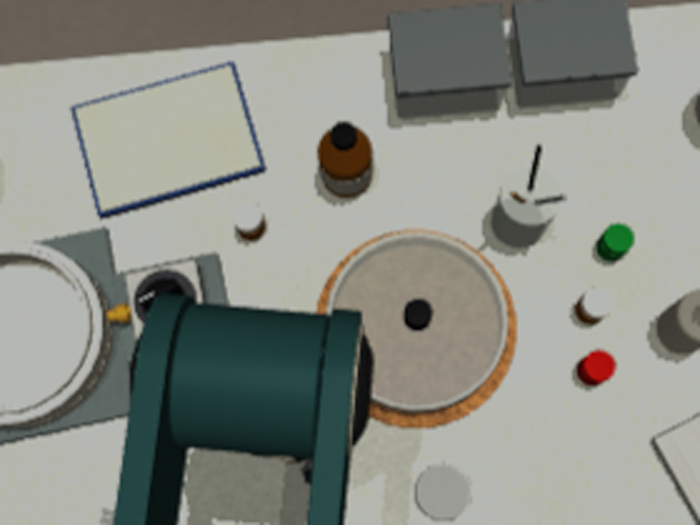

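The lid sits in the middle of the mat at (417,315), within about 1 mm. White-capped jars remain at B (250,222) and C (592,305), and A is under the gripper. I'll grip jar A.

```bash
python3 -m crank '[0,-0.38,0,0,0,0,0,0,0.8,0,0,0,0,0,0.8,0,0,0,0,0,0.6,0,0,0,0,0,0.3,0,0,0,0,0,0,0,0,0,0,0,0,0,0,0]' 0.4 40; python3 j.py wrist; python3 -c "
from h import *
go([.4385,-.042,.016])"
```

```text
t: 17.55
ee_pos: [0.4387, -0.0416, 0.066]
ee_rot: [0.972, 0.233, 0.0, 0.0]
ft_force: [0.4, 0.9, 0.0]
finger_gap: 0.0594
wrist 0.97 [277, 248, 70, 91] [0.4377, -0.0418] 18.0 0.0473
shift units [-0.02  0.    1.01] x-axis yaw deg 26.95 z [ 0.002 -0.    -1.   ]
```

```bash
python3 -m crank '[0,0,0.4,0,0,0,0,0,0.4,0,0,0,0,0,0.2,0,0,0,0,0,0,0,0,0]'; python3 -m crank '[0,0,0,0,0,0,0,0,0,0,0,0,0,0,0,0,0,0,0,0,0,0,0,0]' -1 50; python3 -m crank '[0,0,-0.3,0,0,0,0,0,-0.8,0,0,0,0,0,-0.8,0,0,0,0,0,-0.8,0,0,0,0,0,0,0,0,0]'; python3 - <<'E'
from h import *
u=np.array([-.454,.891,0]);c=np.array([.595,.259,.15])
for k in(-1,0,1): print(k,c+.054*k*u);go(c+.054*k*u)
E
```

```text
t: 18.05
ee_pos: [0.4379, -0.0413, 0.0145]
ee_rot: [0.972, 0.233, -0.0, -0.0]
ft_force: [0.5, -0.2, 0.5]
finger_gap: 0.0596
t: 18.45
ee_pos: [0.4389, -0.0415, 0.0163]
ee_rot: [0.972, 0.233, 0.001, 0.0]
ft_force: [-1.6, -0.5, 7.2]
finger_gap: 0.0347
t: 18.95
ee_pos: [0.4401, -0.0417, 0.1561]
ee_rot: [0.972, 0.233, 0.004, 0.002]
ft_force: [-0.4, -0.0, -1.6]
finger_gap: 0.0346
-1 [0.619516 0.210886 0.15    ]
shift units [ 5.49 -2.88  0.15] x-axis yaw deg 26.96 z [ 0.008 -0.001 -1.   ]
0 [0.595 0.259 0.15 ]
shift units [ 5.49 -3.96  0.14] x-axis yaw deg 26.96 z [ 0.008 -0.001 -1.   ]
1 [0.570484 0.307114 0.15    ]
shift units [ 5.49 -5.04  0.13] x-axis yaw deg 26.96 z [ 0.008 -0.001 -1.   ]
```

```bash
python3 -m crank '[0.3,-0.28,0,0,0,0,0.61,-0.56,0,0,0,0,0.61,-0.56,0,0,0,0,0.61,-0.56,0,0,0,0,0.61,-0.56,0,0,0,0,0.61,-0.56,0,0,0,0,0.61,-0.56,0,0,0,0,0.61,-0.56,0,0,0,0,0.61,-0.56,0,0,0,0,0.31,-0.28,0,0,0,0,0,0,0,0,0,0,0,0,0,0,0,0]'; python3 - <<'E'
from h import *
p=get_image('wrist');w=cloud(p);save(p,'wrist7')
m=(w[...,2]>.066)&(w[...,2]<.074)&(abs(np.hypot(w[...,0]-.596,w[...,1]-.26)-.091)<.012)
q=w[m];from scipy.optimize import least_squares
f=least_squares(lambda a:np.hypot(q[:,0]-a[0],q[:,1]-a[1])-a[2],[.596,.26,.091],loss='soft_l1',f_scale=.002);print(m.sum(),f.x)
go([.5705,.307,.05]);print(env.state()['finger_gap'])
E
```

```text
t: 20.15
ee_pos: [0.5683, 0.3077, 0.1493]
ee_rot: [0.972, 0.233, -0.0, 0.0]
ft_force: [0.4, -0.5, -1.1]
finger_gap: 0.0347
4694 [0.59368403 0.26036818 0.08950972]
shift units [0.04 0.02 1.99] x-axis yaw deg 26.96 z [-0. -0. -1.]
0.03474454771384291
```

View pics/wrist7.png

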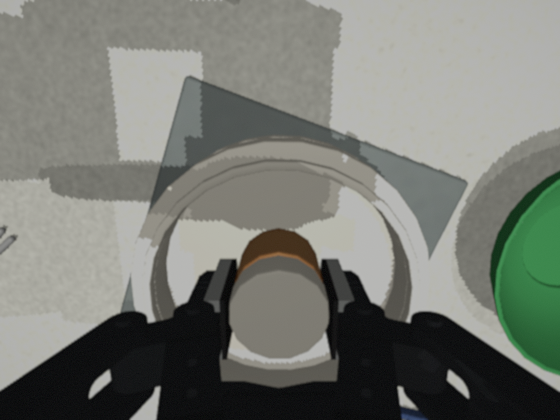

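Jar A is held upright over the open cavity, whose lip centre fits at (0.594, 0.260). I'll lower it.

```bash
python3 -m crank '[0.03,0,0.5,0,0,0,0,0,0.6,0,0,0,0,0,0.5,0,0,0,0,0,0.3,0,0,0,0,0,0.05,0,0,0,0,0,0,0,0,0]'; python3 -m crank '[0,0,0.04,0,0,0,0,0,0.03,0,0,0,0,0,0,0,0,0]'
```

```text
t: 20.8
ee_pos: [0.5701, 0.3081, 0.053]
ee_rot: [0.973, 0.233, 0.0, -0.0]
ft_force: [0.9, 0.9, -0.5]
finger_gap: 0.0348
t: 21.1
ee_pos: [0.57, 0.3085, 0.0493]
ee_rot: [0.972, 0.233, 0.0, -0.0]
ft_force: [-0.9, 0.0, -1.4]
finger_gap: 0.0346
```

```bash
python3 -m crank '[0,0,0.03,0,0,0,0,0,0.03,0,0,0,0,0,0,0,0,0]';  python3 -m crank '[0,0,0.02,0,0,0,0,0,0,0,0,0]'
```

```text
t: 21.4
ee_pos: [0.57, 0.3085, 0.0463]
ee_rot: [0.972, 0.233, 0.0, -0.0]
ft_force: [-2.1, 0.1, 4.0]
finger_gap: 0.0347
t: 21.6
ee_pos: [0.5701, 0.3086, 0.0463]
ee_rot: [0.972, 0.233, 0.0, -0.0]
ft_force: [-7.1, -2.7, 14.8]
finger_gap: 0.0345
```

```bash
python3 -m crank '[0,0,0,0,0,0,0,0,0,0,0,0,0,0,-0.4,0,0,0,0,0,-0.8,0,0,0,0,0,-0.9,0,0,0,0,0,-0.9,0,0,0,0,0,0,0,0,0]' 0.15; python3 -m crank '[-0.03,0.5,0,0,0,0,-0.06,0.9,0,0,0,0,-0.06,0.9,0,0,0,0,-0.06,0.9,0,0,0,0,-0.06,0.9,0,0,0,0,-0.06,0.9,0,0,0,0,-0.06,0.9,0,0,0,0,-0.06,0.8,0,0,0,0,-0.03,0.35,0,0,0,0,0,0,0,0,0,0]' 0.4; python3 j.py wrist top; python3 -c "
from h import *
go([.708,-.0157,.016])"
```

```text
t: 22.3
ee_pos: [0.5716, 0.3093, 0.202]
ee_rot: [0.972, 0.233, 0.004, -0.001]
ft_force: [-2.1, 0.1, 0.6]
finger_gap: 0.0488
t: 23.3
ee_pos: [0.7087, -0.0187, 0.1939]
ee_rot: [0.973, 0.232, -0.0, -0.0]
ft_force: [-0.8, -0.2, -0.9]
finger_gap: 0.0598
wrist 0.97 [282, 184, 42, 52] [0.708, -0.014] 17.8 0.0474
top 0.79 [120, 233, 17, 12] [0.5698, 0.3071] 18.3 0.0785
top 0.51 [368, 212, 15, 15] [0.5649, -0.4078] 17.2 0.0487
shift units [-0.    0.01  3.57] x-axis yaw deg 27.02 z [-0.  0. -1.]
```

```bash
python3 -m crank '[0,-0.03,0.8,0,0,0,0,0,0.9,0,0,0,0,0,0.8,0,0,0,0,0,0.6,0,0,0,0,0,0.3,0,0,0,0,0,0.1,0,0,0,0,0,0,0,0,0]' 0.4; python3 -m crank '[0,0,0,0,0,0]'; python3 -c "
from h import *
go([.708,-.0147,.016])"
```

```text
t: 24.2
ee_pos: [0.7079, -0.0148, 0.0205]
ee_rot: [0.972, 0.233, 0.0, 0.0]
ft_force: [0.4, -0.3, 0.2]
finger_gap: 0.0599
t: 24.3
ee_pos: [0.7085, -0.0151, 0.0218]
ee_rot: [0.972, 0.233, 0.001, 0.0]
ft_force: [0.1, 0.0, 0.7]
finger_gap: 0.0593
shift units [-0.   -0.01  0.12] x-axis yaw deg 26.97 z [ 0.002 -0.    -1.   ]
```

```bash
python3 -m crank '[0,0,0.1,0,0,0,0,0,0,0,0,0]'; python3 -m crank '[0,0,0,0,0,0,0,0,0,0,0,0,0,0,0,0,0,0,0,0,0,0,0,0]' -1 50; python3 -m crank '[0,0,-0.3,0,0,0,0,0,-0.8,0,0,0,0,0,-0.8,0,0,0,0,0,-0.8,0,0,0,0,0,0,0,0,0]'; python3 - <<'E'
from h import *
go([.5945,.2595,.15])
E
```

```text
t: 24.5
ee_pos: [0.7077, -0.0154, 0.0151]
ee_rot: [0.972, 0.233, 0.0, 0.0]
ft_force: [1.0, 0.1, -0.3]
finger_gap: 0.06
t: 24.9
ee_pos: [0.7078, -0.0154, 0.0153]
ee_rot: [0.972, 0.233, 0.0, 0.0]
ft_force: [-0.5, -0.8, 4.9]
finger_gap: 0.0345
t: 25.4
ee_pos: [0.7095, -0.0154, 0.1578]
ee_rot: [0.972, 0.233, 0.004, 0.001]
ft_force: [0.2, -0.3, 0.2]
finger_gap: 0.0347
shift units [ 0.44 -5.94  0.13] x-axis yaw deg 26.96 z [ 0.009 -0.    -1.   ]
```

```bash
python3 -m crank '[0.03,-0.4,0,0,0,0,0.06,-0.8,0,0,0,0,0.06,-0.8,0,0,0,0,0.06,-0.8,0,0,0,0,0.06,-0.8,0,0,0,0,0.06,-0.8,0,0,0,0,0.06,-0.8,0,0,0,0,0.05,-0.74,0,0,0,0,0,0,0,0,0,0,0,0,0,0,0,0]'; python3 - <<'E'
from h import *
go([.5945,.2595,.049]);print(env.state()['finger_gap'],env.state()['ft_force'])
import j
print(j.jars(get_image('wrist')))
E
```

```text
t: 26.4
ee_pos: [0.5915, 0.2603, 0.1492]
ee_rot: [0.972, 0.234, -0.001, 0.0]
ft_force: [0.1, 0.6, -0.3]
finger_gap: 0.0348
shift units [0.05 0.04 2.  ] x-axis yaw deg 27.06 z [-0.001 -0.    -1.   ]
0.034823277103979026 [ 0.08973864  0.61744622 -0.27614123]
[(0.85, [285, 138, 58, 58], [0.5703, 0.3084], 17.8, np.float64(0.0774)), (0.7, [279, 289, 95, 131], [0.5912, 0.2613], 18.3, np.float64(0.1811))]
```

```bash
python3 -m crank '[0.04,0.04,0.5,0,0,0,0,0,0.6,0,0,0,0,0,0.5,0,0,0,0,0,0.3,0,0,0,0,0,0.08,0,0,0,0,0,0,0,0,0]'; python3 -m crank '[0,0,0.04,0,0,0,0,0,0.04,0,0,0,0,0,0,0,0,0]';  python3 -m crank '[0,0,0.02,0,0,0,0,0,0.02,0,0,0,0,0,0,0,0,0]'
```

```text
t: 27.1
ee_pos: [0.5955, 0.2581, 0.051]
ee_rot: [0.973, 0.233, -0.0, 0.0]
ft_force: [0.2, 0.4, -0.7]
finger_gap: 0.0348
t: 27.4
ee_pos: [0.5954, 0.2586, 0.0473]
ee_rot: [0.972, 0.233, 0.0, -0.0]
ft_force: [0.8, -0.3, -1.0]
finger_gap: 0.0352
t: 27.7
ee_pos: [0.5954, 0.2586, 0.0453]
ee_rot: [0.972, 0.233, 0.0, -0.0]
ft_force: [-2.3, -1.3, 4.4]
finger_gap: 0.0346
```

```bash
python3 -m crank '[0,0,0,0,0,0,0,0,0,0,0,0,0,0,-0.4,0,0,0,0,0,-0.8,0,0,0,0,0,-0.9,0,0,0,0,0,-1,0,0,0,-0.2,0.35,-0.1,0,0,0,-0.47,0.83,0,0,0,0,-0.47,0.83,0,0,0,0,-0.47,0.83,0,0,0,0,-0.47,0.83,0,0,0,0,-0.47,0.83,0,0,0,0]' 0.15; python3 -m crank '[-0.47,0.83,0,0,0,0,-0.47,0.83,0,0,0,0,-0.47,0.83,0,0,0,0,-0.47,0.83,0,0,0,0,-0.47,0.83,0,0,0,0,-0.47,0.83,0,0,0,0,-0.47,0.83,0,0,0,0,-0.4,0.7,0,0,0,0,-0.2,0.35,0,0,0,0,0,0,0,0,0,0,0,0,0,0,0,0]' 0.3; python3 - <<'E'
from h import *
import j
for n in('wrist','top'):
    p=get_image(n);print(j.jars(p))
    if n=='wrist': save(p,'wrist8')
go([.5655,-.408,.016])
E
```

```text
t: 28.9
ee_pos: [0.5831, -0.0018, 0.2047]
ee_rot: [0.972, 0.233, 0.0, 0.0]
ft_force: [0.7, -0.4, -0.3]
finger_gap: 0.0493
t: 30.0
ee_pos: [0.5657, -0.3933, 0.2045]
ee_rot: [0.972, 0.233, -0.0, -0.0]
ft_force: [0.5, 0.4, -0.0]
finger_gap: 0.0559
[(0.94, [273, 203, 41, 49], [0.5656, -0.4077], 17.7, np.float64(0.0474))]
[(0.69, [119, 232, 18, 13], [0.5709, 0.3071], 18.2, np.float64(0.0785)), (0.53, [133, 222, 20, 13], [0.5954, 0.2566], 18.0, np.float64(0.0787))]
shift units [-0.15  0.27  3.78] x-axis yaw deg 27.03 z [ 0. -0. -1.]
```

View pics/wrist8.png

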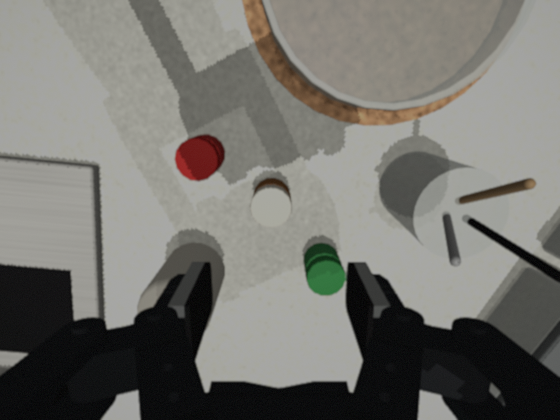

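Jar C (white cap over amber) is at (271,203), with the red look-alike at (200,157) and the green one at (323,268), both clear of the finger path. I'll go down.

```bash
python3 -m crank '[-0.15,0.27,0.5,0,0,0,0,0,0.9,0,0,0,0,0,0.9,0,0,0,0,0,0.4,0,0,0,0,0,0,0,0,0,0,0,0,0,0,0]' 0.25; python3 - <<'E'
from h import *
import j
p=get_image('wrist');print(j.jars(p))
go([.5656,-.4077,.016])
E
```

```text
t: 30.8
ee_pos: [0.5657, -0.4089, 0.0711]
ee_rot: [0.972, 0.233, 0.0, 0.0]
ft_force: [-0.2, -0.4, 0.3]
finger_gap: 0.0535
[(0.59, [279, 242, 72, 87], [0.5653, -0.4078], 18.1, np.float64(0.0473))]
shift units [ 0.01 -0.04  1.13] x-axis yaw deg 26.99 z [ 0.002 -0.002 -1.   ]
```

```bash
python3 -m crank '[0,-0.03,0.5,0,0,0,0,0,0.4,0,0,0,0,0,0.2,0,0,0,0,0,0,0,0,0]'; python3 -m crank '[0,0,0,0,0,0,0,0,0,0,0,0,0,0,0,0,0,0,0,0,0,0,0,0]' -1 50; python3 -m crank '[0,0,-0.3,0,0,0,0,0,-0.8,0,0,0,0,0,-0.9,0,0,0,0,0,-0.9,0,0,0,0,0,0,0,0,0]'; python3 - <<'E'
from h import *
print(np.array([.594,.259])-.054*np.array([-.454,.891]))
go([.6185,.2105,.15])
E
```

```text
t: 31.3
ee_pos: [0.5644, -0.4077, 0.0147]
ee_rot: [0.972, 0.233, -0.0, -0.0]
ft_force: [0.2, 0.6, -0.4]
finger_gap: 0.0535
t: 31.7
ee_pos: [0.5652, -0.4085, 0.0167]
ee_rot: [0.972, 0.233, 0.001, 0.001]
ft_force: [-0.6, -0.2, 6.9]
finger_gap: 0.0348
t: 32.2
ee_pos: [0.5662, -0.4092, 0.1691]
ee_rot: [0.972, 0.233, 0.003, 0.004]
ft_force: [0.5, 0.2, 0.4]
finger_gap: 0.0348
[0.618516 0.210886]
shift units [  6.55 -10.58   0.31] x-axis yaw deg 26.96 z [ 0.008 -0.007 -1.   ]
```

```bash
python3 -m crank '[0.25,-0.4,0,0,0,0,0.5,-0.81,0,0,0,0,0.5,-0.81,0,0,0,0,0.5,-0.81,0,0,0,0,0.5,-0.81,0,0,0,0,0.5,-0.81,0,0,0,0,0.5,-0.81,0,0,0,0,0.5,-0.81,0,0,0,0]'; python3 -m crank '[0.5,-0.81,0,0,0,0,0.5,-0.81,0,0,0,0,0.5,-0.81,0,0,0,0,0.5,-0.81,0,0,0,0,0.5,-0.81,0,0,0,0,0.3,-0.5,0,0,0,0,0,0,0,0,0,0,0,0,0,0,0,0]'; python3 - <<'E'
from h import *
import j
p=get_image('wrist');print(j.jars(p))
go([.6185,.2105,.049])
E
```

```text
t: 33.0
ee_pos: [0.5933, -0.0498, 0.1599]
ee_rot: [0.972, 0.233, -0.0, -0.0]
ft_force: [1.4, -0.8, -0.9]
finger_gap: 0.0345
t: 33.8
ee_pos: [0.6149, 0.2146, 0.1595]
ee_rot: [0.972, 0.234, -0.0, 0.0]
ft_force: [-0.1, -0.1, -0.8]
finger_gap: 0.0347
[(0.77, [284, 46, 57, 76], [0.5702, 0.3083], 18.0, np.float64(0.0774)), (0.77, [280, 294, 99, 128], [0.6143, 0.2146], 18.6, np.float64(0.1899)), (0.64, [284, 139, 57, 56], [0.5951, 0.2593], 17.9, np.float64(0.0775))]
shift units [0.03 0.08 2.22] x-axis yaw deg 26.94 z [-0. -0. -1.]
```

```bash
python3 -m crank '[0.04,0.08,0.3,0,0,0,0,0,0.6,0,0,0,0,0,0.6,0,0,0,0,0,0.5,0,0,0,0,0,0.15,0,0,0,0,0,0,0,0,0]'; python3 -m crank '[0,0,0.05,0,0,0,0,0,0.03,0,0,0,0,0,0,0,0,0]';  python3 -m crank '[0,0,0.02,0,0,0,0,0,0.02,0,0,0,0,0,0,0,0,0]'
```

```text
t: 34.5
ee_pos: [0.6188, 0.2103, 0.0509]
ee_rot: [0.973, 0.233, -0.001, 0.0]
ft_force: [0.3, 0.9, 0.1]
finger_gap: 0.0348
t: 34.8
ee_pos: [0.6196, 0.2113, 0.0492]
ee_rot: [0.972, 0.233, 0.001, -0.0]
ft_force: [0.3, -0.5, 0.0]
finger_gap: 0.0347
t: 35.1
ee_pos: [0.6194, 0.2114, 0.0467]
ee_rot: [0.972, 0.233, 0.0, -0.0]
ft_force: [-1.4, 0.1, 2.8]
finger_gap: 0.0346
```

```bash
python3 -m crank '[0,0,0.02,0,0,0,0,0,0,0,0,0]'; python3 -m crank '[0,0,0,0,0,0,0,0,0,0,0,0,0,0,-0.4,0,0,0,0,0,-0.8,0,0,0,0,0,-0.9,0,0,0,0,0,-0.9,0,0,0,0,0,0,0,0,0]' 0.15; python3 -m crank '[-0.27,0.37,0,0,0,0,-0.5,0.75,0,0,0,0,-0.5,0.75,0,0,0,0,-0.5,0.75,0,0,0,0,-0.5,0.75,0,0,0,0,-0.5,0.75,0,0,0,0,-0.5,0.75,0,0,0,0,-0.5,0.75,0,0,0,0,-0.5,0.75,0,0,0,0,-0.4,0.5,0,0,0,0,0,0,0,0,0,0,0,0,0,0,0,0]' 0.4; python3 - <<'E'
from h import *
import j
p=get_image('top');print(*j.jars(p),sep='\n');save(p,'top9',(80,130,220,270),5)
p=get_image('scene');print(*j.jars(p),sep='\n')
p=get_image('wrist');w=cloud(p);f=p['frame'].astype(int)
k=(f.max(-1)<70)&(w[...,2]>.06)&(w[...,2]<.09)&(np.hypot(w[...,0]-.567,w[...,1]+.2)<.04)
print(cv2.minAreaRect(w[k][:,:2].astype(np.float32)*1000),k.sum())
go([.5674,-.2006,.051])
E
```

```text
t: 35.3
ee_pos: [0.6195, 0.2114, 0.0467]
ee_rot: [0.972, 0.233, 0.0, -0.0]
ft_force: [-6.0, -1.7, 14.0]
finger_gap: 0.0349
t: 36.0
ee_pos: [0.6211, 0.2118, 0.2025]
ee_rot: [0.972, 0.233, 0.005, -0.0]
ft_force: [0.3, 1.2, -0.1]
finger_gap: 0.0491
t: 37.2
ee_pos: [0.5667, -0.2012, 0.1949]
ee_rot: [0.973, 0.232, -0.0, -0.0]
ft_force: [-0.6, -0.5, -0.2]
finger_gap: 0.0597
(0.77, [149, 210, 16, 14], [0.6188, 0.2093], 17.2, np.float64(0.0783))
(0.6, [117, 231, 19, 12], [0.5704, 0.307], 18.1, np.float64(0.0792))
(0.55, [133, 222, 14, 13], [0.5946, 0.2568], 17.5, np.float64(0.0788))
(0.73, [378, 168, 17, 22], [0.6059, 0.2454], 33.9, np.float64(0.0804))
(0.48, [376, 176, 11, 14], [0.6195, 0.2086], 18.5, np.float64(0.0795))
((567.1543579101562, -198.840087890625), (29.486244201660156, 30.520408630371094), 26.756397247314453) 1444
shift units [-0.    0.02  2.89] x-axis yaw deg 27.03 z [ 0.  0. -1.]
```

View pics/top9.png

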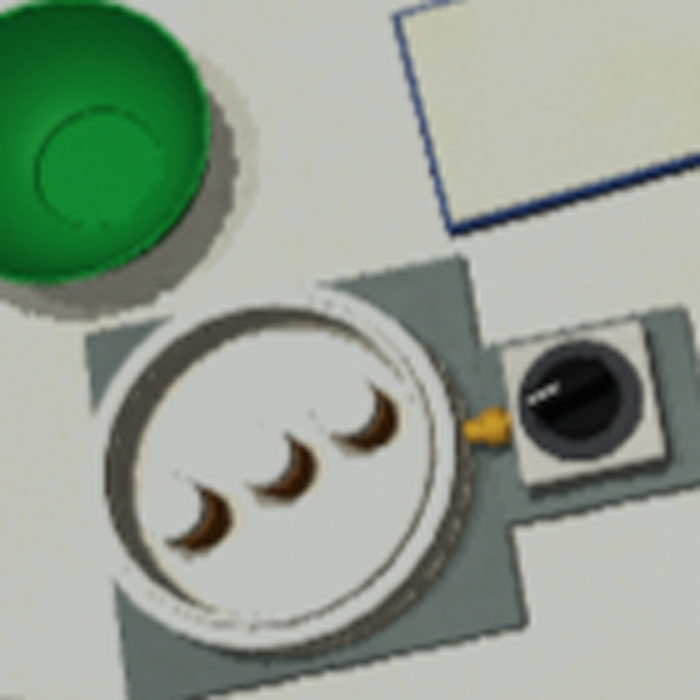

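All three jars stand in the cavity, at (205,520), (290,468) and (370,420), and the vent still points to open. Now to fetch the lid.

```bash
python3 -m crank '[0,0,0.8,0,0,0,0,0,0.8,0,0,0,0,0,0.6,0,0,0,0,0,0.4,0,0,0,0,0,0.15,0,0,0,0,0,0,0,0,0,0,0,0,0,0,0]'; python3 -c "
from h import *
go([.5673,-.2,.051])"
```

```text
t: 38.15
ee_pos: [0.5675, -0.2007, 0.0591]
ee_rot: [0.972, 0.233, 0.001, 0.0]
ft_force: [0.5, -0.8, 1.7]
finger_gap: 0.0599
shift units [ 0.   -0.02  0.16] x-axis yaw deg 26.98 z [ 0.001 -0.001 -1.   ]
```

```bash
python3 -m crank '[0,-0.02,0.1,0,0,0,0,0,0.06,0,0,0,0,0,0,0,0,0]'; python3 -m crank '[0,0,0,0,0,0,0,0,0,0,0,0,0,0,0,0,0,0,0,0,0,0,0,0]' -1 100; python3 -m crank '[0,0,-0.1,0,0,0,0,0,-0.3,0,0,0,0,0,-0.7,0,0,0,0,0,-0.7,0,0,0,0,0,-0.6,0,0,0,0,0,0,0,0,0,0,0,0,0,0,0]'; python3 - <<'E'
from h import *
go([.595,.260,.17])
E
```

```text
t: 38.45
ee_pos: [0.5663, -0.1998, 0.0497]
ee_rot: [0.972, 0.233, -0.0, -0.0]
ft_force: [0.1, 0.0, 1.3]
finger_gap: 0.0597
t: 38.85
ee_pos: [0.5666, -0.2, 0.0505]
ee_rot: [0.972, 0.233, 0.0, 0.0]
ft_force: [-1.9, 0.9, 5.2]
finger_gap: 0.0295
t: 39.55
ee_pos: [0.5664, -0.1999, 0.1703]
ee_rot: [0.972, 0.233, 0.0, 0.0]
ft_force: [0.5, -0.3, -4.7]
finger_gap: 0.0297
shift units [ 4.68 -7.94  0.  ] x-axis yaw deg 26.96 z [ 0.001 -0.    -1.   ]
```

```bash
python3 -m crank '[0.2,-0.34,0,0,0,0,0.43,-0.72,0,0,0,0,0.47,-0.8,0,0,0,0,0.47,-0.8,0,0,0,0,0.47,-0.8,0,0,0,0,0.47,-0.8,0,0,0,0,0.47,-0.8,0,0,0,0,0.47,-0.8,0,0,0,0,0.47,-0.8,0,0,0,0,0.43,-0.72,0,0,0,0,0.33,-0.36,0,0,0,0,0,0,0,0,0,0]'; python3 -m crank '[0,0,0,0,0,0]'; python3 - <<'E'
from h import *
go([.595,.260,.11])
p=get_image('wrist');w=cloud(p);save(p,'wrist10')
m=(w[...,2]>.145)&(w[...,2]<.175)&(np.hypot(w[...,0]-.595,w[...,1]-.26)<.125)
q=w[m];print(m.sum(),cv2.minEnclosingCircle((q[:,:2]*1000).astype(np.float32)))
A=np.c_[q[:,:2]-q[:,:2].mean(0),np.ones(len(q))];print(np.linalg.lstsq(A,q[:,2],rcond=None)[0])
E
```

```text
t: 40.75
ee_pos: [0.5988, 0.2538, 0.1673]
ee_rot: [0.972, 0.234, -0.002, -0.0]
ft_force: [0.5, -1.1, -4.6]
finger_gap: 0.0289
t: 40.85
ee_pos: [0.5989, 0.2512, 0.1678]
ee_rot: [0.972, 0.234, -0.001, 0.0]
ft_force: [-1.0, 0.1, -4.0]
finger_gap: 0.0292
shift units [ 0.01 -0.19  1.16] x-axis yaw deg 27.01 z [-0.003 -0.001 -1.   ]
118983 ((598.9244995117188, 251.04965209960938), 105.19841766357422)
[-0.00174425 -0.00243897  0.1617105 ]
```

View pics/wrist10.png

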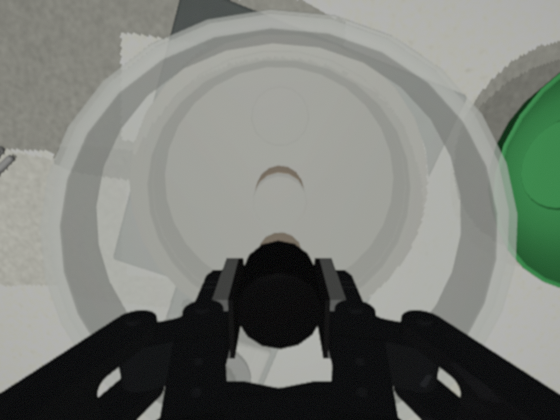

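The lid hangs level over the drum with the jars visible through it at (280,190). I'll correct by 9 mm and lower.

```bash
python3 -m crank '[0.01,-0.19,0,0,0,0,0,0,0.3,0,0,0,0,0,0.3,0,0,0,0,0,0.1,0,0,0,0,0,0,0,0,0,0,0,0,0,0,0]'; python3 - <<'E'
from h import *
go([.595,.2603,.107])
p=get_image('wrist');w=cloud(p)
m=(w[...,2]>.115)&(w[...,2]<.14)&(np.hypot(w[...,0]-.595,w[...,1]-.26)<.12)
q=w[m];print(m.sum(),cv2.minEnclosingCircle((q[:,:2]*1000).astype(np.float32)),np.median(q[:,2]))
E
```

```text
t: 41.5
ee_pos: [0.5958, 0.2597, 0.1348]
ee_rot: [0.972, 0.233, -0.0, 0.0]
ft_force: [0.8, 0.5, -3.5]
finger_gap: 0.0298
shift units [-0.01 -0.02  0.56] x-axis yaw deg 26.95 z [-0. -0. -1.]
118774 ((596.1320190429688, 259.4863586425781), 105.17182159423828) 0.12868520098013664
```

```bash
python3 -m crank '[-0.02,-0.02,0.15,0,0,0,0,0,0.15,0,0,0,0,0,0.1,0,0,0,0,0,0,0,0,0]'; python3 -m crank '[0,0,0.06,0,0,0,0,0,0.05,0,0,0,0,0,0.04,0,0,0,0,0,0,0,0,0]'; python3 -m crank '[0,0,0.02,0,0,0,0,0,0,0,0,0]'
```

```text
t: 41.95
ee_pos: [0.5939, 0.2601, 0.1135]
ee_rot: [0.972, 0.233, -0.001, 0.0]
ft_force: [0.1, 0.6, -4.1]
finger_gap: 0.0294
t: 42.35
ee_pos: [0.5944, 0.2603, 0.1075]
ee_rot: [0.972, 0.233, 0.0, -0.0]
ft_force: [-0.4, 0.2, -0.1]
finger_gap: 0.0292
t: 42.55
ee_pos: [0.5945, 0.2603, 0.1075]
ee_rot: [0.972, 0.233, 0.0, -0.0]
ft_force: [-6.0, -2.0, 7.5]
finger_gap: 0.0297
```

```bash
python3 -m crank '[0,0,0,0,0,0,0,0,0,0,0,0,0,0,-0.2,0,0,0,0,0,-0.6,0,0,0,0,0,-0.7,0,0,0,0,0,-0.5,0,0,0,0,0,0,0,0,0]' 0.2; python3 -m crank '[-0.24,0.66,0,0,0,0.1,-0.25,0.66,0,0,0,0.1,-0.25,0.66,0,0,0,0.1,-0.24,0.66,0,0,0,0.1,-0.24,0.66,0,0,0,0.1,0,0,0,0,0,0,0,0,0,0,0,0,0,0,0,0,0,0]' -0.15; python3 - <<'E'
from h import *
p=get_image('wrist');w=cloud(p);f=p['frame'].astype(int)
v=(f.max(-1)<60)&(w[...,2]>.084)&(w[...,2]<.095)&(np.hypot(w[...,0]-.6145,w[...,1]-.0858)<.03)
print(cv2.minAreaRect(w[v][:,:2].astype(np.float32)*1000),v.sum())
go([.6145,.0858,.0675])
p=get_image('top');w=cloud(p)
l=(w[...,2]>.09)&(w[...,2]<.112)&(np.hypot(w[...,0]-.595,w[...,1]-.26)<.13)
q=w[l];q=q[np.hypot(q[:,0]-.595,q[:,1]-.26)>.03];print(l.sum(),np.median(q[:,2]),cv2.minEnclosingCircle((q[:,:2]*1000).astype(np.float32)))
A=np.c_[q[:,:2]-q[:,:2].mean(0),np.ones(len(q))];print(np.linalg.lstsq(A,q[:,2],rcond=None)[0])
E
```

```text
t: 43.25
ee_pos: [0.5955, 0.2607, 0.2116]
ee_rot: [0.972, 0.233, 0.003, -0.0]
ft_force: [0.3, -0.2, 0.5]
finger_gap: 0.0514
t: 44.05
ee_pos: [0.6116, 0.0859, 0.2062]
ee_rot: [0.977, 0.212, -0.0, -0.0]
ft_force: [-0.5, 0.3, 0.1]
finger_gap: 0.0368
((615.3734741210938, 86.56272888183594), (13.952260971069336, 43.87837219238281), 24.20868492126465) 964
shift units [0.05 0.03 2.77] x-axis yaw deg 24.52 z [-0.  0. -1.]
926 0.10104557109365908 ((596.6568603515625, 259.24273681640625), 104.8384017944336)
[0.00170067 0.00388696 0.10106182]
```

The lid is seated: its plate is at 0.101 m, level and centred. Now the vent.

```bash
python3 -m crank '[0.07,0.02,0.4,0,0,0,0,0,0.7,0,0,0,0,0,0.7,0,0,0,0,0,0.5,0,0,0,0,0,0.3,0,0,0,0,0,0,0,0,0,0,0,0,0,0,0]'; python3 -c "
from h import *
go([.6152,.0862,.0675])"
```

```text
t: 44.85
ee_pos: [0.6158, 0.0861, 0.0775]
ee_rot: [0.977, 0.212, 0.001, 0.0]
ft_force: [-0.5, 0.3, 1.4]
finger_gap: 0.0362
shift units [-0.01 -0.01  0.2 ] x-axis yaw deg 24.49 z [ 0.001  0.    -1.   ]
```

```bash
python3 -m crank '[-0.01,-0.01,0.12,0,0,0,0,0,0.06,0,0,0,0,0,0,0,0,0]'; python3 -m crank '[0,0,0,0,0,0,0,0,0,0,0,0,0,0,0,0,0,0,0,0,0,0,0,0]' -1 30;python3 -m crank '[0,0,0,0,0,-0.8,0,0,0,0,0,-0.8,0,0,0,0,0,-0.8,0,0,0,0,0,0]';  python3 -c "
from h import *
go([.6152,.0862,.0675])"
```

```text
t: 45.15
ee_pos: [0.6146, 0.086, 0.0673]
ee_rot: [0.977, 0.212, 0.0, 0.0]
ft_force: [-0.5, 0.5, 0.2]
finger_gap: 0.0361
t: 45.55
ee_pos: [0.6161, 0.0857, 0.0681]
ee_rot: [0.977, 0.212, 0.002, 0.001]
ft_force: [31.5, 2.5, 6.7]
finger_gap: 0.0124
t: 45.95
ee_pos: [0.615, 0.086, 0.069]
ee_rot: [0.95, 0.314, 0.0, 0.0]
ft_force: [7.6, 9.2, -2.2]
finger_gap: 0.0125
shift units [ 0.   -0.    0.03] x-axis yaw deg 36.56 z [ 0.001  0.    -1.   ]
```

```bash
python3 -m crank '[0,0,0,0,0,-1,0,0,0,0,0,-1,0,0,0,0,0,-1,0,0,0,0,0,-1,0,0,0,0,0,-1,0,0,0,0,0,0]';python3 -m crank '[0,0,0,0,0,-1,0,0,0,0,0,-1,0,0,0,0,0,-1,0,0,0,0,0,-1,0,0,0,0,0,-1,0,0,0,0,0,-0.3,0,0,0,0,0,0]'; python3 -m crank '[0,0,0,0,0,0,0,0,0,0,0,0,0,0,0,0,0,0,0,0,-0.3,0,0,0,0,0,-0.8,0,0,0,0,0,-0.8,0,0,0,0,0,-0.8,0,0,0,0,0,-0.8,0,0,0,0,0,0,0,0,0]' -0.3
python3 - <<'E'
from h import *
p=get_image('wrist');w=cloud(p);f=p['frame'].astype(int);save(p,'wrist11')
v=(f.max(-1)<60)&(w[...,2]>.084)&(w[...,2]<.095)&(np.hypot(w[...,0]-.6145,w[...,1]-.0858)<.03)
print(cv2.minAreaRect(w[v][:,:2].astype(np.float32)*1000),v.sum())
E
```

```text
t: 46.55
ee_pos: [0.6163, 0.0851, 0.0699]
ee_rot: [0.859, 0.512, 0.002, 0.002]
ft_force: [4.9, -9.2, 17.2]
finger_gap: 0.0125
t: 47.25
ee_pos: [0.6166, 0.0857, 0.0699]
ee_rot: [0.719, 0.695, 0.002, 0.002]
ft_force: [-7.1, -29.1, 28.7]
finger_gap: 0.0126
t: 48.15
ee_pos: [0.6159, 0.0862, 0.2499]
ee_rot: [0.72, 0.694, 0.003, 0.003]
ft_force: [1.1, 0.3, -0.6]
finger_gap: 0.0298
((615.3816528320312, 85.31591796875), (45.0305061340332, 14.051000595092773), 0.6595055460929871) 743
```

View pics/wrist11.png

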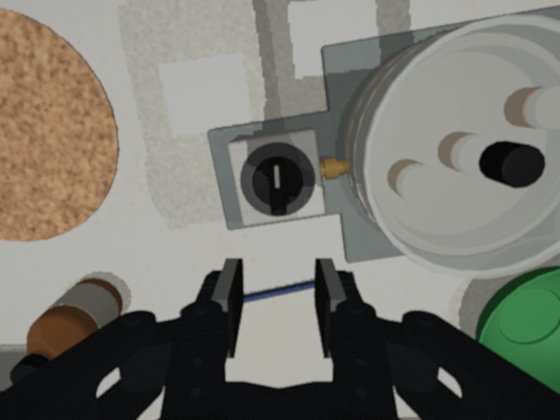

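The vent is back at its closed position at (277,180), the lid is seated and the three jars show upright under it. One final check of the bench before I hand in.

```bash
python3 -m crank '[-0.5,0,-0.5,0,0,0,0,0,0,0,0,0]'; python3 a.py | grep -E "lid |jar|reagent|petri|brush|wash"; python3 - <<'E'
from h import *
p=get_image('scene');save(p,'scene12',None,1.4)
E
```

```text
t: 48.4
ee_pos: [0.614, 0.0595, 0.27]
ee_rot: [0.72, 0.694, 0.001, 0.001]
ft_force: [0.1, 0.2, -0.2]
finger_gap: 0.0297
lid 0.77 [380 163  72  56] ztop 0.121 top mid [0.595 0.256] med [0.598 0.253] [122 123 118]
jar1 0.66 [167 277  20  27] ztop 0.049 top mid [ 0.493 -0.4  ] med [ 0.495 -0.4  ] [116  45  42]
jar1 0.64 [188 326  15  24] ztop 0.049 top mid [ 0.64  -0.445] med [ 0.642 -0.446] [44 93 53]
reagent 0.94 [328 273  28  52] ztop 0.131 top mid [ 0.764 -0.137] med [ 0.767 -0.139] [83 68 53]
petri 0.78 [201 218  23  20] ztop 0.018 top mid [ 0.374 -0.211] med [ 0.376 -0.213] [135 137 133]
petri 0.6 [373 200 112  74] ztop 0.079 top mid [0.615 0.084] med [0.617 0.08 ] [85 86 83]
petri 0.36 [382 159  81  59] ztop 0.121 top mid [0.595 0.256] med [0.598 0.253] [122 123 119]
brushcup 0.96 [237 294  35  71] ztop 0.151 top mid [ 0.688 -0.334] med [ 0.669 -0.342] [114 111 104]
washbottle 0.63 [137 302  32  54] ztop 0.14 top mid [ 0.533 -0.513] med [ 0.535 -0.513] [114 102  95]
lid 0.84 [128 215  76  64] ztop 0.105 top mid [0.613 0.262] med [0.649 0.224] [165 169 159]
jar1 0.58 [377 186  17  13] ztop 0.05 top mid [ 0.64  -0.445] med [ 0.639 -0.445] [ 33 116  49]
jar1 0.48 [367 238  14  13] ztop 0.049 top mid [ 0.491 -0.399] med [ 0.492 -0.399] [166  25  21]
jar1 0.42 [166 230 117  90] ztop 0.066 top mid [0.531 0.079] med [0.603 0.065] [92 98 94]
reagent 0.68 [268 154  20  32] ztop 0.132 top mid [ 0.762 -0.137] med [ 0.762 -0.137] [71 48 27]
reagent 0.34 [127 212  73  67] ztop 0.105 top mid [0.574 0.197] med [0.65  0.223] [164 168 158]
petri 0.84 [305 288  23  25] ztop 0.018 top mid [ 0.371 -0.211] med [ 0.371 -0.211] [177 179 173]
brushcup 0.95 [342 168  25  43] ztop 0.153 top mid [ 0.686 -0.332] med [ 0.669 -0.341] [141 144 136]
washbottle 0.97 [409 218  26  23] ztop 0.141 top mid [ 0.53  -0.511] med [ 0.531 -0.51 ] [125  96  85]
washbottle 0.53 [163 230 117  88] ztop 0.057 top mid [0.542 0.082] med [0.616 0.062] [93 99 94]
```

View pics/scene12.png

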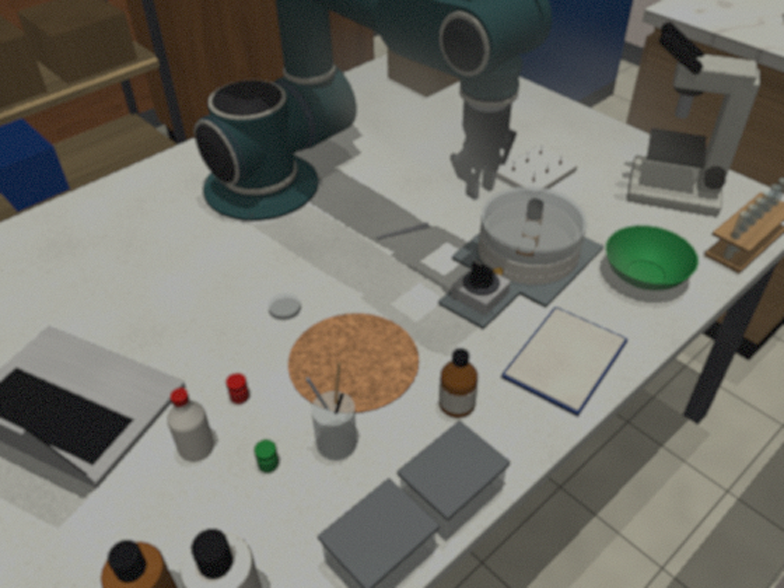

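The scene is in order: the lid is on the drum at (531,225), the vent is closed at (482,285), the bystanders are where they were, and no white-capped jar is left on the bench.

```bash
python3 -c "
from station import job
print(job.close_job())"
```

```text
the job is handed in; nothing more can be done
None
```

The job is done and handed in at about 48.5 s of the 210 s allowed. I opened the vent, set the lid on the cork mat, and stood the three white-capped jars in a row on the chamber floor. Then I put the lid back and closed the vent.

Last checks:
- **Lid:** It sat within about 1 mm of the mat's centre while off. It is now seated level on the drum, with its plate top at 0.101 m as expected.
- **Vent:** The knob bar went from 2° to −66° for open, and now reads about 0.7°. That is roughly 0.10 rad, well below the 0.3 closed limit.
- **Jars:** All three show upright through the lid, and no white-capped jar is left on the bench.
- **Other things:** The reagent bottle, petri dish, brush cup, wash bottle and the red and green look-alikes read within 3 mm of their starting positions.

Two grips needed mending:
- **Vent knob:** My first grip was off centre and pressed sideways with about 35 N, so I reopened and regripped. The regrip still pulled sideways, up to about 50 N at the wrist while turning, under the 120 N limit.
- **Lid:** I first gripped its knob too high, so after a short trial lift I set it back with the vent open and regripped lower.

I noticed no grip slackening and no jar knocked aside. In the final top view the arm partly hid the lid, and the trackers gave some spurious matches on the chamber there. I relied on the readings taken before that.

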